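# Pack the inlaid boxes in their fitted cases

## Robot

A 7-joint arm with a two-finger parallel gripper is mounted at the origin on the work surface. World frame = base frame: x ahead of the robot, y to its left, z up, the work surface at z = 0. Lengths are in m, angles in rad, forces in N, time in s.
With the tool pointing down it reaches from about 0.425 to 0.8 m from the base axis. Payload 8.3 kg.
Tool frame: the origin (TCP) lies midway between the tips of the shut fingers; the grasp point (between the pads) lies 19 mm behind it; z points along the fingers, y is the line along which they close (so a half turn about z gives the same grasp; the last joint's range is limited). The gripper opens to 85 mm and grips with 20 to 120 N. Pads are 22 mm wide; open, the fingers measure 114 mm over their backs; the gripper's body (76 mm by 85 mm) begins 54 mm behind the grasp point. The pads swing forward as they close: fully open they stand 13 mm farther back than shut.
Start: joints at [-1.234, 0.383, 0.016, 1.37, -0.006, 1.388, -0.046], TCP at [0.243, 0.576, 0.231] pointing down, gripper open.
Joint ranges: [-2.95, 2.95], [-0.25, 2.06], [-1.52, 1.56], [0.18, 2.33], [-1.44, 4.58], [0.02, 2.06], [-3.01, 3.01]. Speed limits (rad/s): [2.39, 2.39, 3.01, 3.01, 3.14, 3.14, 3.14].

## Interface

Orientations are given as a rotation vector (axis times angle).
In Python, from bench import ctrl gives the robot as it stands.
- The arm moves only by the tool play_rows, never from a script. Its argument "motion" is a list that holds one entry, the list of rows, each a list of 5 numbers: the opening, from 0 (shut) to 1 (fully open), then the shift along the tool's x, y, z normalised to -1 to 1, where 1 is 300 mm, then the turn about the tool's z normalised to -1 to 1, where 1 is 0.5 rad. In form: [[[grip, tx, ty, tz, turn], ...]]. A call has 1 to 20 rows; each row is the pose to reach, as a shift and turn from the pose commanded when the call began, along the tool's axes at that moment; what a row does not reach only later rows make up. A row lasts 1/8 s, in which the tool goes at most 62.5 mm and 10.7 degrees, less where a joint would pass 70% of its speed; a pose out of reach is approached as far as the arm can. A call with a number of a shift or a turn outside -1 to 1 is refused whole. A call with a gripper value outside its range is refused whole. The fingers move at their own pace and stop on an object; "squeeze" is the grip in N (left out, the last holds). Time passes only in rows, so rows that repeat a pose let the fingers close. It gives the time, the measured TCP pose, the force, the opening and the grip force at its end, in the units of the state.
- ctrl.read_state(): the state, without advancing time (a new reading comes with each control period).
- ctrl.grab_frame(name): name is "scene" or "side" or "wrist"; returns (picture, depth): 384x512x3 uint8, red, green, blue; 384x512 float32, m along the optical axis (not along the pixel's ray), 0 where there is no reading.
- ctrl.camera_params(name): a dict with "camera_matrix" (3x3 intrinsics, pixels), "k1" (the pictures are not rectified: a ray, as slopes to the right and down, at radius r is drawn at 1 + k1 r^2 times it, then the intrinsics apply), "R" (3x3) and "t" (3): a world point X has camera coordinates R X + t. Camera axes: x right, y down, z forward; pixel columns grow to the right and rows downward; lengths in m; the calibration is good to about 2 mm. A picture is of the moment at which its call begins: read the wrist's pose just before it. camera_params takes no time and is no camera call; for the wrist camera it gives the pose at the moment of the call.
- ctrl.job_done(): hands the job in; it is judged then, once.
The state is a dict: "time": time; "joint_positions": joint angles; "joint_velocities": joint speeds; "tau": joint torques, N m; "eef_pos": TCP position; "eef_rot": TCP orientation; "ft_force": force on the tool from outside, world axes, zero at the start; "ft_torque": the same for the moment, N m; "grip_width": finger opening in m; "finger_force": force on a finger pad.
Only numpy, scipy, OpenCV 4.12 (cv2) and the standard library are available. Lean on these libraries where they do the work, as an engineer would, in place of code of your own. Each camera call takes 0.05 s, during which the arm holds its last target. There are 200 camera calls.

## Task

Pack the finished order: put the round box, the square box and the long pen box each upright into the open presentation case whose red-lined recess has its shape, sitting flat on the recess floor, and close the round box with its loose knobbed lid. Set every piece down rather than dropping it, and leave the little vase, the wire spool and the polish tin standing where they are.

Things in the scene. Friction and masses are not known exactly. Their poses are not given: they have to be found in the camera images.
- round_box: Round open-topped box of blackened steel with a silver zigzag inlaid on its wall, no lid on it: outside diameter 60 mm, 40 mm high, wall 4 mm (opening 52 mm in diameter), inner floor 5 mm above the underside; about 0.18 kg. Origin at the centre of its underside, z up. It belongs, with its lid on, in round_case.
- lid: Loose lid of round_box: black disc 62 mm across with a brass knob, lying knob up; 0.07 kg. Origin: centre of its lowest face, z up. Tapered plug (34 mm wide at height 0, 43 mm at 6 mm) that enters the box; disc 6 to 10 mm, its top sloping up to 15 mm; knob to grip, 15 mm wide from 15 to 32 mm, top at 36 mm. Seated, its disc lies on the box's rim: its origin is 34 mm above the box's origin.
- square_box: Closed square box of blackened steel, silver lines inlaid on its top (it does not open): 56 x 56 mm, 40 mm high, about 0.22 kg. Origin at the centre of its underside, x and y square to its sides, z up. It belongs in square_case, any of the four ways round.
- pen_box: Closed long narrow box with half-round ends (a pen box), blackened steel with silver diamonds on its top (it does not open): 140 mm long along its y axis, 34 mm wide along its x axis, 40 mm high, about 0.24 kg. Origin at the centre of its underside, z up. It belongs in pen_case, either way round.
- round_case: Open presentation case fixed to the bench, 26 mm high: dark wooden rim, ivory insert, in its middle one red-lined recess, 14 mm deep (floor 12 mm above the bench), with a 3 mm chamfer at its mouth. This case is 112 x 112 mm, its recess is round, 74 mm in diameter. Origin at the centre of the underside, z up.
- square_case: Open presentation case fixed to the bench, 26 mm high: dark wooden rim, ivory insert, in its middle one red-lined recess, 14 mm deep (floor 12 mm above the bench), with a 3 mm chamfer at its mouth. This case is 112 x 112 mm, its recess is square, 70 x 70 mm, with sides along the case's x and y axes. Origin at the centre of the underside, z up.
- pen_case: Open presentation case fixed to the bench, 26 mm high: dark wooden rim, ivory insert, in its middle one red-lined recess, 14 mm deep (floor 12 mm above the bench), with a 3 mm chamfer at its mouth. This case is 84 mm along its x axis and 184 mm along its y axis; its recess is a rectangle, 48 mm along x and 154 mm along y. Origin at the centre of the underside, z up.
- vase: Bystander: small slender black vase with silver bands, 125 mm high, at most 52 mm wide, standing loose between the cases. Origin at the centre of its underside.
- spool: Bystander: small spool of silver wire with orange flanges, diameter 38 mm, 35 mm high, standing loose among the pieces. Origin at the centre of its underside.
- tin: Bystander: round polish tin with a green lid, diameter 59 mm, 32 mm high, standing loose between the cases. Origin at the centre of its underside.

How it is judged:
At the end, for the whole second after the job is handed in: Each of the three boxes rests upright (0.12 rad) on the floor of the recess of its own shape (origin 9 to 16 mm above the case's origin, within 12 or 13 mm of its centre); the lid sits level on the round box (30 to 38 mm above the box's origin, within 8 mm of its axis); all at rest (horizontal distance between round_box and round_case below 0.012 m and z of round_box in the frame of round_case between 0.009 and 0.016 m and angle between each of round_box, square_box, pen_box, lid's own z axis and vertical below 0.12 rad and linear speed of each of round_box, square_box, pen_box, lid below 0.02 m/s and angular speed of each of round_box, square_box, pen_box, lid below 0.2 rad/s and horizontal distance between square_box and square_case below 0.013 m and z of square_box in the frame of square_case between 0.009 and 0.016 m and horizontal distance between pen_box and pen_case below 0.013 m and z of pen_box in the frame of pen_case between 0.009 and 0.016 m and horizontal distance between lid and round_box below 0.008 m and z of lid in the frame of round_box between 0.03 and 0.038 m); the robot touches nothing.
It fails at once if one of the four pieces is dropped: it falls freely, touching nothing, faster than 0.75 m/s (from more than about 30 mm) ((linear speed of round_box above 0.75 m/s and contact force between round_box and anything else below 0.05 N) or (linear speed of lid above 0.75 m/s and contact force between lid and anything else below 0.05 N) or (linear speed of square_box above 0.75 m/s and contact force between square_box and anything else below 0.05 N) or (linear speed of pen_box above 0.75 m/s and contact force between pen_box and anything else below 0.05 N)).
It fails at once if the vase is pushed more than 25 mm away or tipped over (distance of vase from where it was at the start of the episode above 0.025 m or angle between vase's own z axis and vertical above 0.35 rad).
It fails at once if the wire spool is pushed more than 25 mm away or tipped over (distance of spool from where it was at the start of the episode above 0.025 m or angle between spool's own z axis and vertical above 0.35 rad).
It fails at once if the polish tin is pushed more than 25 mm away or tipped over (distance of tin from where it was at the start of the episode above 0.025 m or angle between tin's own z axis and vertical above 0.35 rad).
It also fails if it takes over 115 s, if anything falls off the work surface, if the arm or the gripper's body presses on something with over 40 N, if the wrist force passes 120 N, or if a joint passes its speed limit or range.

## Working session

There is one attempt and no reset: what is moved stays moved. The work goes in short steps, Python scripts to look and compute and a tool call to move; the robot and the scene stay as the last step left them, time stands still between calls to the robot, and variables do not carry over. Pictures are saved under pics/ and viewed, at most 14 in all, crops included, and the job is handed in when it is done.

Besides the shell and the picture viewer there is one more tool, called as name(argument=value, ...) on one line, values as JSON. play_rows: Moves the arm, as the interface text tells. Its arguments: {"type":"object","properties":{"motion":{"type":"array"},"squeeze":{"type":"number"}},"required":["motion"]}

```bash
ls; mkdir -p pics; python3 - <<'E'
from bench import ctrl
import cv2,numpy as np
s=ctrl.read_state();print({k:np.round(v,3) for k,v in s.items()})
for n in("scene","side","wrist"):
    p=ctrl.camera_params(n);im,d=ctrl.grab_frame(n)
    cv2.imwrite(f"pics/{n}0.png",im[:,:,::-1]);np.savez(f"{n}0.npz",im=im,d=d,K=p["camera_matrix"],k1=p["k1"],R=p["R"],t=p["t"])
    R=np.array(p["R"]);print(n,np.round(p["camera_matrix"],1).tolist(),p["k1"],np.round(-R.T@np.array(p["t"]),3),np.round(R,2).tolist())
E
```

```text
pics
{'time': np.float64(0.0), 'joint_positions': array([-1.234,  0.384,  0.016,  1.371, -0.006,  1.388, -0.046]), 'joint_velocities': array([ 0.001, -0.002, -0.   , -0.002, -0.001, -0.   ,  0.001]), 'tau': array([-1.0000e-03, -6.2759e+01,  8.4400e-01, -3.7183e+01,  1.6000e-02,
        1.4000e-02, -0.0000e+00]), 'eef_pos': array([0.243, 0.575, 0.23 ]), 'eef_rot': array([-6.240e-01, -3.079e+00,  3.000e-03]), 'ft_force': array([-0.398,  0.215,  0.033]), 'ft_torque': array([-0.035,  0.031, -0.034]), 'finger_force': np.float64(0.0), 'grip_width': np.float64(0.085)}
scene [[363.6, 0.0, 258.2], [0.0, 363.6, 188.7], [0.0, 0.0, 1.0]] -0.013010075025472634 [ 0.926 -0.371  0.722] [[0.62, 0.78, 0.01], [0.6, -0.47, -0.65], [-0.51, 0.41, -0.76]]
side [[377.4, 0.0, 259.4], [0.0, 377.4, 194.4], [0.0, 0.0, 1.0]] -0.07282817168116508 [ 0.143 -0.579  0.863] [[0.85, -0.52, 0.02], [-0.39, -0.66, -0.64], [0.35, 0.54, -0.77]]
wrist [[266.0, 0.0, 255.4], [0.0, 266.0, 192.5], [0.0, 0.0, 1.0]] -0.030705697598559338 [0.179 0.601 0.374] [[0.39, 0.92, -0.0], [0.89, -0.37, 0.27], [0.25, -0.11, -0.96]]
```

View pics/scene0.png

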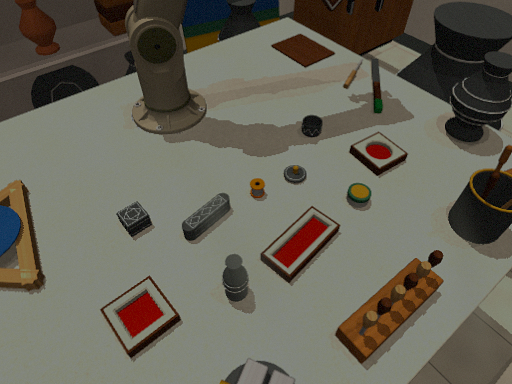

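View pics/side0.png

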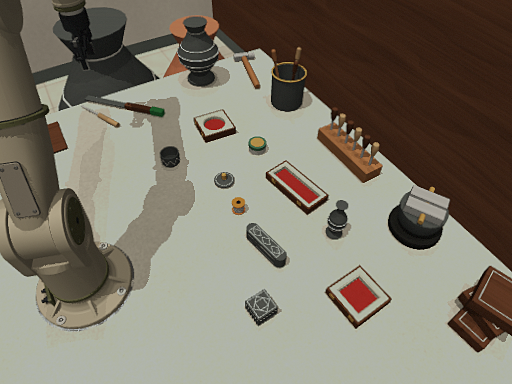

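The scene view shows the round box at (312,126), lid (295,173), spool (257,187), pen box (207,216) and square box (134,218). The cases are square (140,315), pen (301,243) and round (378,153), with the vase at (235,278) and the tin at (359,192). The side view shows the same things: round box (170,156), lid (224,179), spool (238,205), pen box (266,244), square box (261,306), square case (358,296), pen case (297,186), round case (215,125).

```bash
cat > h.py <<'E'
import numpy as np,cv2
def cloud(f):
    z=np.load(f);d=z["d"];h,w=d.shape
    uv=np.stack(np.meshgrid(np.arange(w),np.arange(h)),-1).reshape(-1,1,2).astype(float)
    r=cv2.undistortPoints(uv,z["K"],np.array([float(z["k1"]),0,0,0])).reshape(-1,2)
    P=np.c_[r,np.ones(len(r))]*d.reshape(-1,1)
    X=(P-z["t"])@z["R"]
    return X.reshape(h,w,3),z["im"],d
E
python3 - <<'E'
from h import *
names={"round_box":((312,126),(170,156)),"lid":((295,173),(224,179)),"spool":((257,187),(238,205)),"pen_box":((207,216),(266,244)),"square_box":((134,218),(261,306)),"square_case":((140,315),(358,296)),"pen_case":((301,243),(297,186)),"round_case":((378,153),(215,125)),"tin":((359,192),(257,144)),"vase":((235,278),(338,219))}
C=[cloud("scene0.npz"),cloud("side0.npz")]
for n,px in names.items():
    for i in(0,1):
        X,im,d=C[i]
        c=X[px[i][1],px[i][0]]
        # table bias locally
        near=(np.linalg.norm(X[...,:2]-c[:2],axis=-1)<.14)&(d>0)
        zb=X[near][:,2];tb=np.median(zb[abs(zb)<.008]) if (abs(zb)<.008).any() else 0
        # connected component of elevated pixels
        m=((X[...,2]-tb>.009)&near).astype(np.uint8)
        k,l=cv2.connectedComponents(m);lab=l[px[i][1],px[i][0]]
        P=X[l==lab];z=P[:,2]-tb
        hi=np.percentile(z,97)
        T=P[z>hi-.006]
        (cx,cy),(a,b),ang=cv2.minAreaRect((T[:,:2]*1000).astype(np.float32))
        print(n,"scene side".split()[i],"px",np.round(c,3),"tab %.4f top %.4f"%(tb,hi),"rect c %.0f %.0f size %.0f x %.0f ang %.1f n %d"%(cx,cy,a,b,ang,len(T)))
E
```

```text
round_box scene px [0.343 0.304 0.004] tab 0.0010 top 0.1821 rect c 565 235 size 933 x 1059 ang 72.1 n 6147
round_box side px [0.363 0.3   0.006] tab -0.0017 top 0.4319 rect c 111 8 size 1156 x 209 ang 82.9 n 6153
lid scene px [0.467 0.121 0.017] tab 0.0007 top 0.0345 rect c 463 124 size 10 x 12 ang 86.9 n 23
lid side px [0.463 0.117 0.015] tab -0.0017 top 0.0339 rect c 463 122 size 9 x 13 ang 51.7 n 16
spool scene px [0.456 0.    0.035] tab 0.0005 top 0.0369 rect c 447 9 size 37 x 38 ang 20.5 n 144
spool side px [ 0.444 -0.003  0.033] tab -0.0016 top 0.0374 rect c 449 6 size 37 x 34 ang 60.2 n 117
pen_box scene px [ 0.458 -0.149  0.041] tab 0.0003 top 0.0421 rect c 444 -142 size 36 x 139 ang 9.6 n 694
pen_box side px [ 0.442 -0.154  0.038] tab -0.0016 top 0.0428 rect c 446 -145 size 36 x 139 ang 9.7 n 602
square_box scene px [ 0.361 -0.286  0.042] tab 0.0002 top 0.0423 rect c 344 -283 size 58 x 56 ang 3.0 n 473
square_box side px [ 0.343 -0.29   0.039] tab -0.0014 top 0.0429 rect c 346 -285 size 57 x 58 ang 4.5 n 570
square_case scene px [ 0.563 -0.378  0.013] tab -0.0002 top 0.0276
[... 293 characters left out ...]
.015  0.011] tab -0.0012 top 0.0285 rect c 636 -14 size 88 x 187 ang 8.9 n 730
round_case scene px [ 0.926 -0.371  0.722] tab 0.0000 top 0.1830 rect c 565 235 size 933 x 1059 ang 72.1 n 6148
round_case side px [0.555 0.357 0.013] tab -0.0012 top 0.0286 rect c 552 358 size 120 x 114 ang 84.9 n 487
tin scene px [0.624 0.191 0.034] tab 0.0006 top 0.0343 rect c 622 195 size 57 x 60 ang 62.0 n 345
tin side px [0.618 0.182 0.034] tab -0.0014 top 0.0351 rect c 627 193 size 59 x 55 ang 59.6 n 173
vase scene px [ 0.646 -0.203  0.087] tab -0.0001 top 0.1263 rect c 634 -195 size 31 x 31 ang 68.3 n 212
vase side px [ 0.623 -0.209  0.085] tab -0.0012 top 0.1261 rect c 635 -197 size 31 x 28 ang 46.0 n 102
```

Depth from the two fixed views agrees to about 3 mm. The round box and round case failed because I picked holes in the depth there, so I'll refit those two by region.

```bash
python3 - <<'E'
from h import *
for f in("scene0.npz","side0.npz"):
    X,im,d=cloud(f)
    for n,c,r,lo,hi in(("round_box",(.35,.30),.06,.034,.048),("round_case",(.553,.358),.09,.021,.033),("lid disc",(.463,.122),.045,.007,.02),("knob",(.463,.122),.02,.028,.04)):
        m=(d>0)&(np.linalg.norm(X[...,:2]-c,axis=-1)<r)&(X[...,2]>lo)&(X[...,2]<hi)
        T=X[m];x=(T[:,:2]*1000).astype(np.float32)
        print(f,n,len(T),"z %.4f"%np.median(T[:,2]),"rect",np.round(np.r_[sum(map(list,cv2.minAreaRect(x)[:2]),[]),cv2.minAreaRect(x)[2]],1),"circ",np.round(cv2.minEnclosingCircle(x)[0],1),round(cv2.minEnclosingCircle(x)[1],1))
    # red recess centroids
    hsv=cv2.cvtColor(im,cv2.COLOR_RGB2HSV);red=((hsv[...,0]<6)|(hsv[...,0]>174))&(hsv[...,1]>200)&(hsv[...,2]>110)&(d>0)
    for n,c in(("round",(.553,.358)),("square",(.563,-.378)),("pen",(.635,-.012))):
        m=red&(np.linalg.norm(X[...,:2]-c,axis=-1)<.09);T=X[m]
        r=cv2.minAreaRect((T[:,:2]*1000).astype(np.float32));print(" red",n,len(T),"z %.4f"%np.median(T[:,2]),np.round(r[0],1),np.round(r[1],1),round(r[2],1))
E
```

```text
scene0.npz round_box 113 z 0.0392 rect [356.8 287.2  56.4  60.1  46.9] circ [357.4 288.1] 31.2
scene0.npz round_case 818 z 0.0266 rect [549.6 360.3 114.1 112.7  85.7] circ [549.4 360.5] 79.4
scene0.npz lid disc 279 z 0.0129 rect [462.1 124.7  58.7  61.2  77.5] circ [462.2 125.4] 31.7
scene0.npz knob 24 z 0.0340 rect [463.3 123.3  11.2  11.9  88.9] circ [463.3 123.9] 6.7
 red round 243 z 0.0133 [549.4 365.7] [58.1 58.5] 81.0
 red square 1013 z 0.0120 [ 559.9 -377.2] [62.5 67.7] 2.6
 red pen 956 z 0.0128 [631.7  -9.7] [ 42.1 146. ] 8.3
side0.npz round_box 90 z 0.0373 rect [356.5 285.7  57.5  59.6  49.7] circ [358.  286.3] 32.0
side0.npz round_case 501 z 0.0245 rect [551.8 358.3 119.6 113.7  84.9] circ [551.4 360.5] 78.4
side0.npz lid disc 213 z 0.0107 rect [463.8 122.9  60.9  57.8  61.2] circ [464.5 121.4] 31.7
side0.npz knob 14 z 0.0324 rect [464.  121.3   9.1  10.1  52.6] circ [464.1 122.1] 6.0
 red round 114 z 0.0110 [555.1 365.2] [54.4 63.5] 34.1
 red square 372 z 0.0113 [ 567.9 -377.1] [63.8 64.8] 3.4
 red pen 311 z 0.0112 [639.5  -9.7] [ 39.9 143.9] 8.0
```

play_rows(motion=[[[1, 0, -0.2, 0, 0], [1, 0, -0.3, 0, 0], [1, 0, -0.3, 0, 0]]])

```text
time: 0.52
eef_pos: [0.2077, 0.4914, 0.2315]
eef_rot: [-0.624, -3.079, 0.0]
ft_force: [0.1, 0.7, 0.7]
grip_width: 0.0851
finger_force: 0.0
```

Positions averaged over the two views, in mm:

| Thing | x, y | Closing-line angle |
|---|---|---|
| round box | (357, 287) | any |
| lid | (463.5, 122.5) | any |
| pen box | (445, -143.5) | 9.7° |
| square box | (345, -284) | 3.7° |
| round case | (551, 359) | – |
| square case | (563, -378) | 2.9° |
| pen case | (634.5, -12.5) | 8.6° |

The tops stand at 40 mm and the cases at 26 mm with floors at 12 mm.

```bash
cat > go.py <<'E'
import sys,numpy as np
from scipy.spatial.transform import Rotation as Ro
from bench import ctrl
# args: x y z(mm) yaw(deg of tool y line, mod 180) ...
s=ctrl.read_state();R=Ro.from_rotvec(s["eef_rot"]);p=np.array(s["eef_pos"])
y=R.apply([0,1,0]);yaw=np.degrees(np.arctan2(y[1],y[0]))
print("t %.1f"%s["time"],"p",np.round(p*1000,1),"yaw %.1f"%yaw,"tilt z",np.round(R.apply([0,0,1]),3),"w %.1f"%(s["grip_width"]*1e3),"F",np.round(s["ft_force"],1),"j",np.round(s["joint_positions"],2))
a=list(map(float,sys.argv[1:]))
for i in range(0,len(a),4):
    d=R.inv().apply(np.array(a[i:i+3])/1000-p)/.3
    dy=(a[i+3]-yaw+90)%180-90
    print(a[i:i+4],"shift",np.round(d,3),"turn",round(-np.radians(dy)/.5,3))
E
python3 go.py 357 287 110 67 357 287 14 67
```

```text
t 0.5 p [207.7 491.4 231.5] yaw 67.1 tilt z [-0. -0. -1.] w 85.1 F [0.1 0.7 0.7] j [-1.24  0.19  0.01  1.62 -0.    1.33 -0.06]
[357.0, 287.0, 110.0, 67.0] shift [-0.724 -0.434  0.405] turn 0.003
[357.0, 287.0, 14.0, 67.0] shift [-0.724 -0.434  0.725] turn 0.003
```

play_rows(motion=[[[1, -0.72, -0.43, 0, 0], [1, -0.72, -0.43, 0, 0], [1, -0.72, -0.43, 0, 0], [1, -0.72, -0.43, 0, 0], [1, -0.72, -0.43, 0.2, 0], [1, -0.724, -0.434, 0.4, 0], [1, -0.724, -0.434, 0.4, 0], [1, -0.724, -0.434, 0.4, 0]]])

```text
time: 1.52
eef_pos: [0.3587, 0.2895, 0.1132]
eef_rot: [0.623, 3.078, 0.002]
ft_force: [0.7, -0.6, 0.5]
grip_width: 0.0855
finger_force: 0.0
```

```bash
python3 go.py 357 287 14 67; python3 - <<'E'
from bench import ctrl
import cv2,numpy as np
from h import *
p=ctrl.camera_params("wrist");im,d=ctrl.grab_frame("wrist")
np.savez("w1.npz",im=im,d=d,K=p["camera_matrix"],k1=p["k1"],R=p["R"],t=p["t"])
cv2.imwrite("pics/w1.png",im[:,:,::-1])
X,im,d=cloud("w1.npz")
m=(d>0)&(np.linalg.norm(X[...,:2]-(.357,.287),axis=-1)<.045)&(X[...,2]>.034)&(X[...,2]<.048)
x=(X[m][:,:2]*1000).astype(np.float32);print(m.sum(),np.median(X[m][:,2]),cv2.minAreaRect(x),cv2.minEnclosingCircle(x))
E
```

```text
t 1.5 p [358.7 289.5 113.2] yaw 67.1 tilt z [ 0.001  0.001 -1.   ] w 85.5 F [ 0.7 -0.6  0.5] j [-0.94  0.13  0.21  1.97 -0.03  1.04  0.45]
[357.0, 287.0, 14.0, 67.0] shift [ 0.002 -0.011  0.331] turn 0.004
1151 0.04024929841257962 ((354.6405029296875, 285.8705139160156), (58.782615661621094, 58.92960739135742), 56.258323669433594) ((354.538330078125, 286.0845031738281), 30.108205795288086)
```

View pics/w1.png

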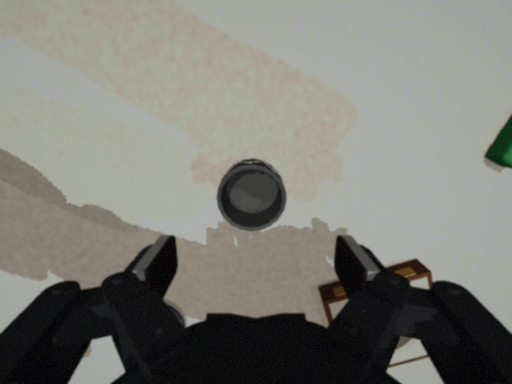

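The wrist picture shows the round box at (252,194), centred between the fingers (175 and 340), and a corner of the round case at lower right. I'll descend and grip.

play_rows(motion=[[[1, 0.003, -0.003, 0.15, 0], [1, 0.003, -0.003, 0.25, 0], [1, 0.003, -0.003, 0.325, 0], [1, 0.003, -0.003, 0.325, 0], [0.5, 0.003, -0.003, 0.325, 0], [0.5, 0.003, -0.003, 0.325, 0], [0.5, 0.003, -0.003, 0.325, 0], [0.5, 0.003, -0.003, 0.325, 0], [0.5, 0.003, -0.003, 0.325, 0], [0.5, 0.003, -0.003, 0.325, 0]]], squeeze=40)

```text
time: 2.82
eef_pos: [0.3576, 0.2891, 0.0161]
eef_rot: [0.623, 3.077, 0.005]
ft_force: [-2.2, -1.7, 11.1]
grip_width: 0.0592
finger_force: 40.6
```

```bash
python3 go.py 551 359 160 67 551 359 26 67
```

```text
t 2.8 p [357.6 289.1  16.1] yaw 67.1 tilt z [ 0.002  0.003 -1.   ] w 59.2 F [-2.2 -1.7 11.1] j [-0.93  0.27  0.2   2.06 -0.07  0.81  0.49]
[551.0, 359.0, 160.0, 67.0] shift [-0.504  0.467 -0.477] turn 0.004
[551.0, 359.0, 26.0, 67.0] shift [-0.503  0.466 -0.031] turn 0.004
```

play_rows(motion=[[[0.5, 0, 0, -0.1, 0], [0.5, 0, 0, -0.25, 0], [0.5, 0, 0, -0.35, 0], [0.5, -0.15, 0.14, -0.35, 0], [0.5, -0.28, 0.26, -0.35, 0], [0.5, -0.4, 0.37, -0.35, 0], [0.5, -0.48, 0.44, -0.35, 0], [0.5, -0.503, 0.466, -0.35, 0], [0.5, -0.503, 0.466, -0.35, 0], [0.5, -0.503, 0.466, -0.35, 0]]])

```text
time: 4.08
eef_pos: [0.5487, 0.358, 0.1191]
eef_rot: [-0.623, -3.079, -0.0]
ft_force: [0.6, -0.1, -1.3]
grip_width: 0.059
finger_force: 44.1
```

```bash
cat > look.py <<'E'
import sys,cv2,numpy as np
from bench import ctrl
from h import *
for n in sys.argv[2:]:
    p=ctrl.camera_params(n);im,d=ctrl.grab_frame(n);f=f"{n}_{sys.argv[1]}"
    np.savez(f+".npz",im=im,d=d,K=p["camera_matrix"],k1=p["k1"],R=p["R"],t=p["t"]);cv2.imwrite(f"pics/{f}.png",im[:,:,::-1])
E
python3 look.py a wrist scene; python3 go.py 551 359 40 67 551 359 28 67
python3 - <<'E'
import cv2,numpy as np
a=cv2.imread("pics/wrist_a.png");b=cv2.imread("pics/scene_a.png")[40:270,230:500]
cv2.imwrite("pics/va.png",np.hstack([cv2.resize(a,(400,300)),cv2.resize(b,(352,300))]))
E
```

```text
t 4.2 p [548.9 358.  119.2] yaw 67.1 tilt z [-0.  0. -1.] w 59.2 F [ 0.4  0.7 -1.7] j [-0.81  0.53  0.26  1.44 -0.14  1.2   0.64]
[551.0, 359.0, 40.0, 67.0] shift [-0.005  0.006  0.264] turn 0.005
[551.0, 359.0, 28.0, 67.0] shift [-0.005  0.006  0.304] turn 0.005
```

View pics/va.png

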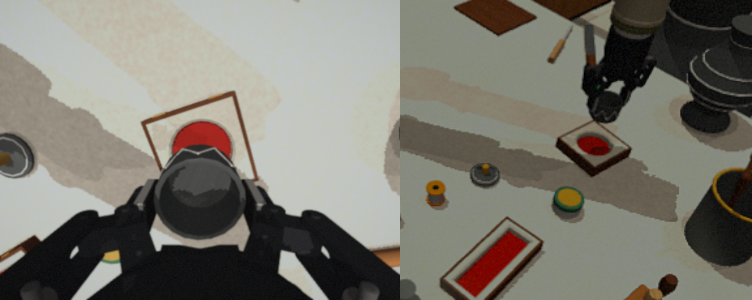

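The box hangs level in the gripper (wrist view, around (200,190)), with the red recess right behind and below it. The bystanders haven't moved. I'll lower it.

play_rows(motion=[[[0.5, -0.005, 0.006, 0.1, 0], [0.5, -0.005, 0.006, 0.2, 0], [0.5, -0.005, 0.006, 0.25, 0], [0.5, -0.005, 0.006, 0.27, 0], [0.5, -0.005, 0.006, 0.285, 0], [0.5, -0.005, 0.006, 0.295, 0], [0.5, -0.005, 0.006, 0.3, 0], [0.5, -0.005, 0.006, 0.3, 0], [0.5, -0.005, 0.006, 0.3, 0]]])

```text
time: 5.3
eef_pos: [0.552, 0.3591, 0.029]
eef_rot: [0.624, 3.079, 0.0]
ft_force: [-0.4, -0.2, -2.2]
grip_width: 0.0587
finger_force: 44.1
```

play_rows(motion=[[[0.5, 0, 0, 0.003, 0], [0.5, 0, 0, 0.006, 0], [0.5, 0, 0, 0.006, 0]]])

```text
time: 5.68
eef_pos: [0.5521, 0.3591, 0.0283]
eef_rot: [0.624, 3.079, 0.001]
ft_force: [-4.9, -2.6, 7.6]
grip_width: 0.0595
finger_force: 44.9
```

The box is on the recess floor, so I'll release and rise.

play_rows(motion=[[[0.9, 0, 0, 0.004, 0], [0.9, 0, 0, 0.004, 0], [0.9, 0, 0, 0.004, 0], [0.9, 0, 0, -0.05, 0], [0.9, 0, 0, -0.15, 0], [0.9, 0, 0, -0.3, 0], [0.9, 0, 0, -0.35, 0], [0.7, 0, 0, -0.35, 0]]])

```text
time: 6.68
eef_pos: [0.5527, 0.3595, 0.1339]
eef_rot: [0.623, 3.077, 0.004]
ft_force: [0.2, 0.7, -0.2]
grip_width: 0.0607
finger_force: 0.0
```

```bash
python3 look.py b wrist; python3 go.py 463.5 122.5 60 67 463.5 122.5 18 67
python3 - <<'E'
from h import *
X,im,d=cloud("wrist_b.npz")
for c,r,lo,hi in(((.551,.359),.05,.042,.06),((.551,.359),.09,.021,.033),((.4635,.1225),.045,.006,.02),((.4635,.1225),.02,.028,.04)):
    m=(d>0)&(np.linalg.norm(X[...,:2]-c,axis=-1)<r)&(X[...,2]>lo)&(X[...,2]<hi)
    if m.sum()<5: print(m.sum());continue
    x=(X[m][:,:2]*1000).astype(np.float32);print(m.sum(),"z %.4f"%np.median(X[m][:,2]),cv2.minAreaRect(x),cv2.minEnclosingCircle(x))
E
```

```text
t 6.7 p [551.8 359.  132. ] yaw 67.1 tilt z [ 0.  0. -1.] w 59.8 F [-0.5 -0.3 -0.2] j [-0.81  0.52  0.27  1.42 -0.14  1.22  0.64]
[463.5, 122.5, 60.0, 67.0] shift [-0.036 -0.841  0.24 ] turn 0.003
[463.5, 122.5, 18.0, 67.0] shift [-0.036 -0.841  0.38 ] turn 0.003
1220 z 0.0520 ((550.2636108398438, 358.30194091796875), (58.89421081542969, 59.177730560302734), 1.597933053970337) ((550.1974487304688, 358.6548767089844), 30.345090866088867)
8749 z 0.0266 ((548.6796264648438, 359.2362976074219), (112.47360229492188, 114.00623321533203), 85.27432250976562) ((548.8892822265625, 359.05816650390625), 78.94122314453125)
2026 z 0.0130 ((465.2449035644531, 127.17513275146484), (53.11615753173828, 62.008296966552734), 50.968544006347656) ((461.7551574707031, 123.35506439208984), 31.725940704345703)
160 z 0.0331 ((463.3386535644531, 126.97991943359375), (8.502887725830078, 14.968957901000977), 65.79756164550781) ((462.1212463378906, 124.30790710449219), 7.525304317474365)
```

The round box is seated: rim at 52 mm, within 2 mm of the case centre. Next is the lid.

play_rows(motion=[[[0.55, -0.01, -0.15, 0, 0], [0.55, -0.02, -0.35, 0, 0], [0.55, -0.03, -0.55, 0, 0], [0.55, -0.036, -0.72, 0, 0], [0.55, -0.038, -0.81, 0.05, 0], [0.55, -0.038, -0.841, 0.12, 0], [0.55, -0.038, -0.841, 0.22, 0], [0.55, -0.038, -0.841, 0.3, 0], [0.55, -0.038, -0.841, 0.34, 0], [0.55, -0.038, -0.841, 0.34, 0], [0.55, -0.038, -0.841, 0.34, 0]]])

```text
time: 8.1
eef_pos: [0.4646, 0.1222, 0.0305]
eef_rot: [0.624, 3.078, 0.0]
ft_force: [0.2, 0.9, 0.5]
grip_width: 0.0477
finger_force: 0.0
```

```bash
python3 go.py 463.2 123 18.5 67
```

```text
t 8.1 p [464.6 122.2  30.5] yaw 67.1 tilt z [ 0.001  0.    -1.   ] w 47.7 F [0.2 0.9 0.5] j [-0.62  0.29  0.34  2.   -0.13  0.86  0.96]
[463.2, 123.0, 18.5, 67.0] shift [0.005 0.    0.04 ] turn 0.003
```

play_rows(motion=[[[0.55, 0.005, 0, 0.025, 0], [0.55, 0.005, 0, 0.038, 0], [0.55, 0.005, 0, 0.038, 0], [0.3, 0.005, 0, 0.038, 0], [0.1, 0.005, 0, 0.038, 0], [0.05, 0.005, 0, 0.038, 0], [0.05, 0.005, 0, 0.038, 0], [0.05, 0.005, 0, 0.038, 0], [0.05, 0.005, 0, 0.038, 0], [0.05, 0.005, 0, 0.038, 0]]], squeeze=40)

```text
time: 9.35
eef_pos: [0.463, 0.1228, 0.0188]
eef_rot: [0.624, 3.079, 0.0]
ft_force: [-0.9, -0.8, 5.2]
grip_width: 0.013
finger_force: 39.4
```

```bash
python3 go.py 550.5 358.5 120 67 550.5 358.5 66 67
```

```text
t 9.3 p [463.  122.8  18.8] yaw 67.1 tilt z [ 0.  0. -1.] w 13.0 F [-0.9 -0.8  5.2] j [-0.62  0.31  0.33  2.02 -0.13  0.84  0.96]
[550.5, 358.5, 120.0, 67.0] shift [ 0.037  0.837 -0.337] turn 0.003
[550.5, 358.5, 66.0, 67.0] shift [ 0.037  0.837 -0.157] turn 0.003
```

play_rows(motion=[[[0.05, 0, 0, -0.1, 0], [0.05, 0, 0, -0.25, 0], [0.05, 0.005, 0.1, -0.34, 0], [0.05, 0.01, 0.28, -0.34, 0], [0.05, 0.02, 0.46, -0.34, 0], [0.05, 0.03, 0.62, -0.34, 0], [0.05, 0.035, 0.75, -0.34, 0], [0.05, 0.036, 0.82, -0.34, 0], [0.05, 0.036, 0.839, -0.3, 0], [0.05, 0.036, 0.839, -0.24, 0], [0.05, 0.036, 0.839, -0.19, 0], [0.05, 0.036, 0.839, -0.19, 0], [0.05, 0.036, 0.839, -0.19, 0]]])

```text
time: 10.98
eef_pos: [0.5511, 0.3584, 0.076]
eef_rot: [0.625, 3.079, 0.0]
ft_force: [-0.3, -0.0, -0.4]
grip_width: 0.0127
finger_force: 39.3
```

```bash
python3 look.py c wrist side; python3 go.py 551 358.8 66 67
python3 - <<'E'
import cv2,numpy as np
a=cv2.imread("pics/wrist_c.png");b=cv2.imread("pics/side_c.png")[60:220,130:330]
cv2.imwrite("pics/vc.png",np.hstack([cv2.resize(a,(400,300)),cv2.resize(b,(375,300))]))
E
```

```text
t 11.1 p [551.4 358.9  76.5] yaw 67.1 tilt z [ 0.001  0.001 -1.   ] w 12.9 F [ 0.2 -0.  -0.5] j [-0.8   0.57  0.26  1.47 -0.15  1.12  0.65]
[551.0, 358.8, 66.0, 67.0] shift [ 0.001 -0.001  0.035] turn 0.003
```

View pics/vc.png

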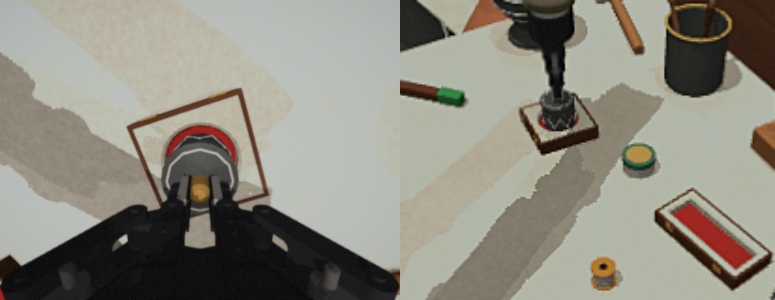

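The lid is held by its knob (wrist (200,190)) directly over the box, and both cameras show it concentric. I'll lower it to seat.

play_rows(motion=[[[0.05, 0, 0, 0.015, 0], [0.05, 0, 0, 0.025, 0], [0.05, 0, 0, 0.032, 0], [0.05, 0, 0, 0.036, 0], [0.05, 0, 0, 0.038, 0], [0.05, 0, 0, 0.038, 0]]])

```text
time: 11.82
eef_pos: [0.5509, 0.3589, 0.0649]
eef_rot: [0.624, 3.079, 0.001]
ft_force: [-2.0, -2.0, 5.3]
grip_width: 0.0126
finger_force: 40.0
```

play_rows(motion=[[[0.5, 0, 0, 0, 0], [0.5, 0, 0, 0, 0], [0.5, 0, 0, 0, 0], [0.5, 0, 0, -0.08, 0], [0.5, 0, 0, -0.2, 0], [0.7, 0, 0, -0.28, 0], [0.7, -0.02, -0.12, -0.28, 0.2], [0.8, -0.05, -0.27, -0.28, 0.4], [0.8, -0.08, -0.42, -0.28, 0.6], [0.8, -0.11, -0.57, -0.28, 0.8], [0.8, -0.14, -0.71, -0.28, 1], [0.8, -0.163, -0.839, -0.28, 1], [0.8, -0.163, -0.839, -0.28, 1]]])

```text
time: 13.45
eef_pos: [0.4978, 0.1042, 0.1485]
eef_rot: [1.374, 2.825, -0.0]
ft_force: [0.5, 0.1, 0.4]
grip_width: 0.0683
finger_force: 0.0
```

```bash
python3 go.py 445 -143.5 110 9.65
```

```text
t 13.4 p [497.8 104.2 148.5] yaw 38.1 tilt z [ 0. -0. -1.] w 68.3 F [0.5 0.1 0.4] j [-0.67  0.2   0.46  1.82 -0.1   1.14  0.48]
[445.0, -143.5, 110.0, 9.65] shift [-0.541 -0.648  0.129] turn 0.994
```

play_rows(motion=[[[0.8, -0.09, -0.11, 0, 0.2], [0.8, -0.2, -0.23, 0, 0.4], [0.8, -0.31, -0.36, 0, 0.6], [0.8, -0.42, -0.49, 0, 0.8], [0.8, -0.5, -0.6, 0.03, 0.994], [0.8, -0.541, -0.648, 0.08, 0.994], [0.8, -0.541, -0.648, 0.12, 0.994], [0.8, -0.541, -0.648, 0.12, 0.994]]])

```text
time: 14.45
eef_pos: [0.4465, -0.1385, 0.1113]
eef_rot: [-2.017, -2.407, 0.002]
ft_force: [0.1, -0.6, 0.0]
grip_width: 0.0682
finger_force: 0.0
```

```bash
python3 look.py d wrist scene side; python3 go.py 445 -143.5 18 9.65
python3 - <<'E'
from h import *
for f,c,r,lo,hi in(("wrist_d.npz",(.445,-.1435),.085,.034,.048),("scene_d.npz",(.551,.359),.05,.05,.075),("side_d.npz",(.551,.359),.05,.05,.075)):
    X,im,d=cloud(f)
    m=(d>0)&(np.linalg.norm(X[...,:2]-c,axis=-1)<r)&(X[...,2]>lo)&(X[...,2]<hi)
    if m.sum()<5: print(m.sum());continue
    x=(X[m][:,:2]*1000).astype(np.float32);print(f,m.sum(),"z %.4f"%np.median(X[m][:,2]),cv2.minAreaRect(x),cv2.minEnclosingCircle(x))
a=cv2.imread("pics/wrist_d.png");b=cv2.imread("pics/scene_d.png")[110:200,270:420]
cv2.imwrite("pics/vd.png",np.hstack([cv2.resize(a,(400,300)),cv2.resize(b,(400,300))]))
E
```

```text
t 14.6 p [ 447.3 -138.9  112.5] yaw 10.1 tilt z [ 0.  0. -1.] w 68.9 F [-0.7  0.4  0.5] j [-0.4   0.17  0.7   1.97 -0.12  1.05  0.53]
[445.0, -143.5, 18.0, 9.65] shift [-0.014 -0.01   0.315] turn 0.016
wrist_d.npz 5967 z 0.0408 ((443.0037536621094, -145.0872344970703), (34.05685806274414, 140.3321075439453), 9.926347732543945) ((443.63214111328125, -144.9772491455078), 70.1673583984375)
scene_d.npz 278 z 0.0589 ((550.698974609375, 357.18389892578125), (58.152374267578125, 60.107059478759766), 34.198570251464844) ((548.9349365234375, 358.2500305175781), 32.09208679199219)
side_d.npz 172 z 0.0570 ((550.1375732421875, 356.6671447753906), (61.610050201416016, 60.827308654785156), 63.331302642822266) ((552.7737426757812, 357.25164794921875), 32.53739929199219)
```

View pics/vd.png

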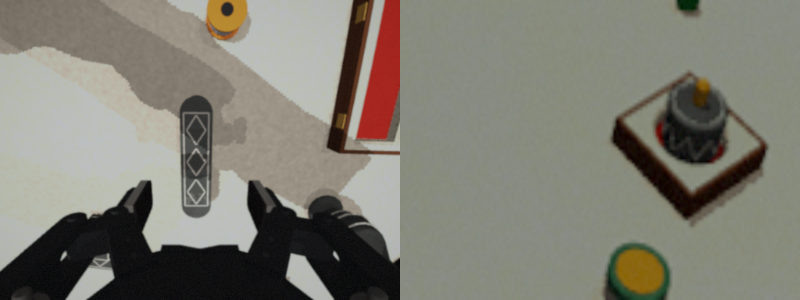

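The lid sits level on the round box (right half). The wrist view shows the pen box at (197,155) between the pads, aligned with them.

play_rows(motion=[[[0.8, -0.017, -0.014, 0.1, 0.01], [0.8, -0.017, -0.014, 0.2, 0.01], [0.8, -0.017, -0.014, 0.28, 0.01], [0.8, -0.017, -0.014, 0.315, 0.01], [0.8, -0.017, -0.014, 0.315, 0.01], [0.5, -0.017, -0.014, 0.315, 0.01], [0.3, -0.017, -0.014, 0.315, 0.01], [0.25, -0.017, -0.014, 0.315, 0.01], [0.25, -0.017, -0.014, 0.315, 0.01], [0.25, -0.017, -0.014, 0.315, 0.01], [0.25, -0.017, -0.014, 0.315, 0.01], [0.25, -0.017, -0.014, 0.315, 0.01]]], squeeze=60)

```text
time: 16.1
eef_pos: [0.4443, -0.146, 0.0188]
eef_rot: [2.025, 2.4, 0.002]
ft_force: [0.4, -0.0, 6.1]
grip_width: 0.0325
finger_force: 60.7
```

```bash
python3 go.py 634.5 -12.5 100 8.6
```

```text
t 16.1 p [ 444.3 -146.    18.8] yaw 9.7 tilt z [ 0.002  0.    -1.   ] w 32.5 F [ 0.4 -0.   6.1] j [-0.32  0.33  0.66  2.06 -0.27  0.84  0.66]
[634.5, -12.5, 100.0, 8.6] shift [ 0.332  0.7   -0.269] turn 0.038
```

play_rows(motion=[[[0.25, 0, 0, -0.05, 0], [0.25, 0, 0, -0.15, 0], [0.25, 0, 0, -0.27, 0], [0.25, 0.04, 0.09, -0.3, 0.02], [0.25, 0.1, 0.22, -0.3, 0.04], [0.25, 0.17, 0.36, -0.3, 0.04], [0.25, 0.24, 0.5, -0.3, 0.04], [0.25, 0.3, 0.62, -0.3, 0.04], [0.25, 0.327, 0.7, -0.3, 0.04], [0.25, 0.327, 0.7, -0.3, 0.04], [0.25, 0.327, 0.7, -0.3, 0.04]]])

```text
time: 17.48
eef_pos: [0.6332, -0.0147, 0.108]
eef_rot: [2.051, 2.38, -0.002]
ft_force: [-0.5, -0.3, -1.5]
grip_width: 0.0327
finger_force: 60.3
```

```bash
python3 look.py e wrist scene; python3 go.py 634.5 -14 40 8.6 634.5 -14 30.8 8.6
python3 - <<'E'
from h import *
X,im,d=cloud("wrist_e.npz")
m=(d>0)&(np.linalg.norm(X[...,:2]-(.6345,-.0125),axis=-1)<.115)&(X[...,2]>.021)&(X[...,2]<.033)
x=(X[m][:,:2]*1000).astype(np.float32);print(m.sum(),"z %.4f"%np.median(X[m][:,2]),cv2.minAreaRect(x))
m=(d>0)&(np.linalg.norm(X[...,:2]-(.6345,-.0125),axis=-1)<.1)&(X[...,2]>.12)&(X[...,2]<.14)
if m.sum()>20: x=(X[m][:,:2]*1000).astype(np.float32);print("held",m.sum(),"z %.4f"%np.median(X[m][:,2]),cv2.minAreaRect(x))
a=cv2.imread("pics/wrist_e.png");b=cv2.imread("pics/scene_e.png")[120:345,180:420]
cv2.imwrite("pics/ve.png",np.hstack([cv2.resize(a,(400,300)),cv2.resize(b,(320,300))]))
E
```

```text
t 17.6 p [633.1 -14.9 108.1] yaw 8.4 tilt z [-0. -0. -1.] w 32.7 F [ 0.3 -0.5 -2. ] j [-0.45  0.54  0.6   1.53 -0.32  1.17  0.35]
[634.5, -14.0, 40.0, 8.6] shift [0.002 0.005 0.227] turn -0.005
[634.5, -14.0, 30.8, 8.6] shift [0.002 0.005 0.258] turn -0.005
5674 z 0.0266 ((632.1625366210938, -13.221351623535156), (85.8049087524414, 183.49244689941406), 8.587162017822266)
held 14580 z 0.1299 ((633.0596923828125, 0.7233238220214844), (107.76131439208984, 58.48208999633789), 84.08746337890625)
```

View pics/ve.png

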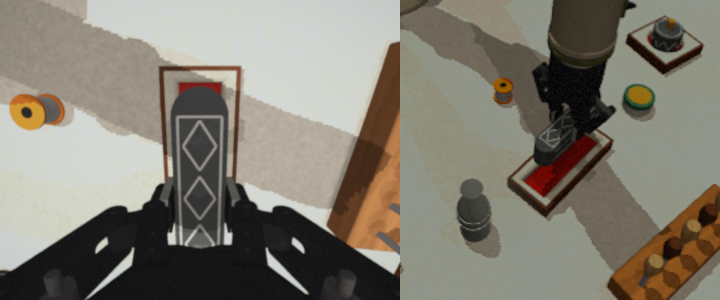

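The pen box is held level and parallel over its recess (wrist (203,170)). I'll lower it.

play_rows(motion=[[[0.25, 0.001, 0.002, 0.08, 0], [0.25, 0.001, 0.002, 0.16, 0], [0.25, 0.001, 0.002, 0.2, 0], [0.25, 0.001, 0.002, 0.225, 0], [0.25, 0.001, 0.002, 0.24, 0], [0.25, 0.001, 0.002, 0.25, 0], [0.25, 0.001, 0.002, 0.254, 0], [0.25, 0.001, 0.002, 0.258, 0], [0.25, 0.001, 0.002, 0.258, 0]]])

```text
time: 18.7
eef_pos: [0.6347, -0.0134, 0.0309]
eef_rot: [2.05, 2.38, 0.001]
ft_force: [-1.1, -0.1, 3.4]
grip_width: 0.0329
finger_force: 60.7
```

play_rows(motion=[[[0.65, 0, 0, 0, 0], [0.65, 0, 0, 0, 0], [0.65, 0, 0, 0, 0], [0.65, 0, 0, -0.05, 0], [0.65, 0, 0, -0.15, 0], [0.8, 0, 0, -0.3, 0], [1, 0, 0, -0.4, 0], [1, 0, 0, -0.4, 0], [1, 0, 0, -0.4, 0]]])

```text
time: 19.82
eef_pos: [0.6342, -0.0134, 0.1504]
eef_rot: [-2.05, -2.381, -0.0]
ft_force: [-0.1, -0.7, -0.6]
grip_width: 0.0853
finger_force: 0.0
```

```bash
python3 look.py f wrist; python3 go.py 345 -284 110 3.8
python3 - <<'E'
from h import *
X,im,d=cloud("wrist_f.npz")
for n,r,lo,hi in(("case",.115,.021,.033),("pen",.085,.045,.06)):
    m=(d>0)&(np.linalg.norm(X[...,:2]-(.634,-.0125),axis=-1)<r)&(X[...,2]>lo)&(X[...,2]<hi)
    x=(X[m][:,:2]*1000).astype(np.float32);print(n,m.sum(),"z %.4f"%np.median(X[m][:,2]),np.percentile(X[m][:,2],[5,95]).round(4),cv2.minAreaRect(x))
E
```

```text
t 19.9 p [633.8 -13.3 149.6] yaw 8.5 tilt z [-0.001  0.    -1.   ] w 85.3 F [ 0.3  0.7 -0.4] j [-0.46  0.51  0.62  1.48 -0.3   1.25  0.34]
[345.0, -284.0, 110.0, 3.8] shift [-0.749 -1.086  0.133] turn 0.166
case 7453 z 0.0266 [0.0244 0.0278] ((632.1774291992188, -12.976371765136719), (85.50759887695312, 184.3965606689453), 8.683122634887695)
pen 4948 z 0.0528 [0.0517 0.0539] ((633.9418334960938, -12.666770935058594), (34.046592712402344, 139.76104736328125), 8.735749244689941)
```

The pen box is seated, its top at 52.8 mm and within 2 mm of the case centre. Next is the square box.

play_rows(motion=[[[1, -0.09, -0.13, 0, 0.03], [1, -0.2, -0.29, 0, 0.06], [1, -0.32, -0.46, 0, 0.1], [1, -0.43, -0.63, 0, 0.13], [1, -0.54, -0.79, 0, 0.16], [1, -0.64, -0.92, 0, 0.166], [1, -0.7, -1, 0, 0.166], [1, -0.749, -1, 0.06, 0.166], [1, -0.749, -1, 0.12, 0.166], [1, -0.749, -1, 0.12, 0.166]]])

```text
time: 21.12
eef_pos: [0.3696, -0.2795, 0.1127]
eef_rot: [-2.145, -2.29, 0.003]
ft_force: [-0.5, -0.2, 0.1]
grip_width: 0.0857
finger_force: 0.0
```

```bash
python3 look.py g wrist
python3 - <<'E'
from h import *
X,im,d=cloud("wrist_g.npz")
m=(d>0)&(np.linalg.norm(X[...,:2]-(.345,-.284),axis=-1)<.06)&(X[...,2]>.034)&(X[...,2]<.048)
x=(X[m][:,:2]*1000).astype(np.float32);print(m.sum(),"z %.4f"%np.median(X[m][:,2]),cv2.minAreaRect(x))
E
python3 go.py 344.5 -284.5 80 3.9 344.5 -284.5 16 3.9
```

```text
4079 z 0.0408 ((343.0049133300781, -285.25445556640625), (56.092159271240234, 56.269779205322266), 3.0060548782348633)
t 21.2 p [ 370.2 -279.8  113.6] yaw 3.8 tilt z [-0.003  0.    -1.   ] w 85.6 F [-0.5  0.1  0.7] j [-0.2   0.17  0.86  1.98 -0.15  1.05  0.79]
[344.5, -284.5, 80.0, 3.9] shift [-0.01  -0.086  0.112] turn -0.005
[344.5, -284.5, 16.0, 3.9] shift [-0.01  -0.086  0.326] turn -0.005
```

View pics/wrist_g.png

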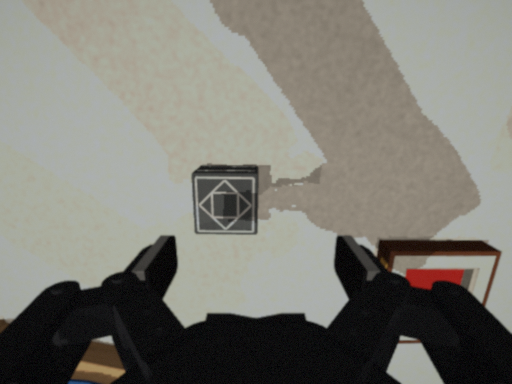

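The square box is at (225,203), square to the pads and about 26 mm to the side, as computed. The square case is at lower right.

play_rows(motion=[[[1, -0.01, -0.088, 0, 0.015], [1, -0.01, -0.088, 0.1, 0.015], [1, -0.01, -0.088, 0.2, 0.015], [1, -0.01, -0.088, 0.28, 0.015], [1, -0.01, -0.088, 0.325, 0.015], [1, -0.01, -0.088, 0.325, 0.015], [0.7, -0.01, -0.088, 0.325, 0.015], [0.5, -0.01, -0.088, 0.325, 0.015], [0.5, -0.01, -0.088, 0.325, 0.015], [0.5, -0.01, -0.088, 0.325, 0.015], [0.5, -0.01, -0.088, 0.325, 0.015], [0.5, -0.01, -0.088, 0.325, 0.015]]], squeeze=50)

```text
time: 22.68
eef_pos: [0.3456, -0.2854, 0.0179]
eef_rot: [2.154, 2.284, 0.001]
ft_force: [-0.8, 0.8, 6.3]
grip_width: 0.0553
finger_force: 52.6
```

```bash
python3 go.py 563 -378.5 110 2.9
```

```text
t 22.7 p [ 345.6 -285.4   17.9] yaw 3.4 tilt z [ 0.002 -0.    -1.   ] w 55.3 F [-0.8  0.8  6.3] j [-0.09  0.32  0.81  2.11 -0.32  0.83  0.97]
[563.0, -378.5, 110.0, 2.9] shift [-0.352  0.706 -0.306] turn 0.016
```

play_rows(motion=[[[0.5, 0, 0, -0.05, 0], [0.5, 0, 0, -0.15, 0], [0.5, 0, 0, -0.27, 0], [0.5, -0.04, 0.08, -0.32, 0.016], [0.5, -0.1, 0.2, -0.32, 0.016], [0.5, -0.17, 0.34, -0.32, 0.016], [0.5, -0.24, 0.48, -0.32, 0.016], [0.5, -0.3, 0.6, -0.32, 0.016], [0.5, -0.34, 0.68, -0.32, 0.016], [0.5, -0.352, 0.706, -0.32, 0.016], [0.5, -0.352, 0.706, -0.32, 0.016], [0.5, -0.352, 0.706, -0.32, 0.016]]])

```text
time: 24.18
eef_pos: [0.5616, -0.3778, 0.1133]
eef_rot: [-2.165, -2.276, 0.0]
ft_force: [0.0, 0.2, -2.1]
grip_width: 0.0549
finger_force: 54.6
```

```bash
python3 look.py i wrist
python3 - <<'E'
from h import *
X,im,d=cloud("wrist_i.npz")
m=(d>0)&(np.linalg.norm(X[...,:2]-(.563,-.378),axis=-1)<.09)&(X[...,2]>.021)&(X[...,2]<.033)
x=(X[m][:,:2]*1000).astype(np.float32);print(m.sum(),"z %.4f"%np.median(X[m][:,2]),cv2.minAreaRect(x))
E
python3 go.py 563 -378.3 40 2.9 563 -378.3 30 2.9
```

```text
5228 z 0.0266 ((560.0083618164062, -366.10986328125), (113.87493896484375, 86.62812805175781), 3.4031591415405273)
t 24.2 p [ 561.7 -377.8  113.3] yaw 2.9 tilt z [-0.  0. -1.] w 54.7 F [ 1.1 -0.2 -3. ] j [ 0.06  0.67  0.76  1.39 -0.47  1.26  0.91]
[563.0, -378.3, 40.0, 2.9] shift [-0.002  0.004  0.244] turn -0.002
[563.0, -378.3, 30.0, 2.9] shift [-0.002  0.004  0.278] turn -0.002
```

View pics/wrist_i.png

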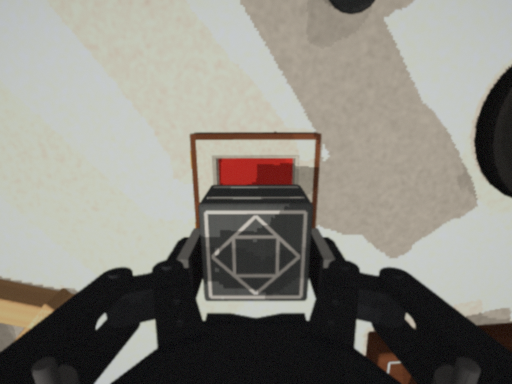

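The square box is held level and parallel, centred over the square recess (box (256,255), recess visible at (256,172)). I'll lower it.

play_rows(motion=[[[0.5, -0.002, 0.002, 0.08, 0], [0.5, -0.002, 0.002, 0.16, 0], [0.5, -0.002, 0.002, 0.21, 0], [0.5, -0.002, 0.002, 0.245, 0], [0.5, -0.002, 0.002, 0.26, 0], [0.5, -0.002, 0.002, 0.27, 0], [0.5, -0.002, 0.002, 0.275, 0], [0.5, -0.002, 0.002, 0.278, 0], [0.5, -0.002, 0.002, 0.278, 0]]])

```text
time: 25.35
eef_pos: [0.5634, -0.3787, 0.0301]
eef_rot: [2.164, 2.276, 0.0]
ft_force: [-2.0, 0.7, 2.7]
grip_width: 0.055
finger_force: 55.0
```

Contact (about +5 N over the hanging weight), so I'll release and rise.

play_rows(motion=[[[0.95, 0, 0, 0.002, 0], [0.95, 0, 0, 0.002, 0], [0.95, 0, 0, 0.002, 0], [0.95, 0, 0, -0.05, 0], [0.95, 0, 0, -0.15, 0], [0.95, 0, 0, -0.3, 0], [0.95, 0, 0, -0.45, 0], [0.95, 0, 0, -0.5, 0], [0.95, 0, 0, -0.5, 0]]])

```text
time: 26.48
eef_pos: [0.5636, -0.379, 0.181]
eef_rot: [2.163, 2.275, 0.001]
ft_force: [-0.2, -0.1, -1.3]
grip_width: 0.0816
finger_force: 0.0
```

```bash
python3 look.py z wrist scene side
python3 - <<'E'
from h import *
for f,n,c,r,lo,hi in(("wrist","sqcase",(.563,-.378),.09,.021,.033),("wrist","sq",(.563,-.378),.06,.045,.06),("scene","pen",(.634,-.0125),.085,.045,.06),("side","pen",(.634,-.0125),.085,.045,.06),("scene","lid disc",(.551,.359),.05,.053,.066),("side","lid disc",(.551,.359),.05,.053,.066),("scene","knob",(.551,.359),.03,.074,.09),("side","knob",(.551,.359),.03,.074,.09),("scene","spool",(.448,.008),.04,.028,.045),("scene","tin",(.624,.194),.05,.027,.04),("scene","vase",(.635,-.196),.04,.118,.135)):
    X,im,d=cloud(f+"_z.npz")
    m=(d>0)&(np.linalg.norm(X[...,:2]-c,axis=-1)<r)&(X[...,2]>lo)&(X[...,2]<hi)
    if m.sum()<4: print(f,n,m.sum());continue
    x=(X[m][:,:2]*1000).astype(np.float32);q=cv2.minAreaRect(x);print(f,n,m.sum(),"z %.4f"%np.median(X[m][:,2]),np.round([*q[0],*q[1],q[2]],1))
cv2.imwrite("pics/vz.png",np.hstack([cv2.imread("pics/scene_z.png")[100:384,80:440],cv2.imread("pics/side_z.png")[80:364,140:440]]))
E
```

```text
wrist sqcase 5881 z 0.0266 [ 560.7 -379.   113.9  111.9    3.2]
wrist sq 2740 z 0.0528 [ 562.9 -377.8   56.1   55.2    3. ]
scene pen 848 z 0.0524 [634.4 -10.1  35.9 140.3   9. ]
side pen 446 z 0.0506 [636.4 -13.7  37.6 140.1   7. ]
scene lid disc 243 z 0.0593 [550.1 358.7  58.1  60.8  32.2]
side lid disc 159 z 0.0574 [549.9 355.8  56.9  60.3  63.3]
scene knob 25 z 0.0797 [548.9 357.5  12.4  11.1  64.6]
side knob 13 z 0.0774 [552.6 356.6  11.6  12.3  11.4]
scene spool 143 z 0.0353 [448.    9.4  37.   37.3   1.5]
scene tin 356 z 0.0326 [622.6 195.5  57.3  57.9  63.4]
scene vase 211 z 0.1250 [ 633.5 -195.1   31.3   30.4   45.2]
```

View pics/vz.png

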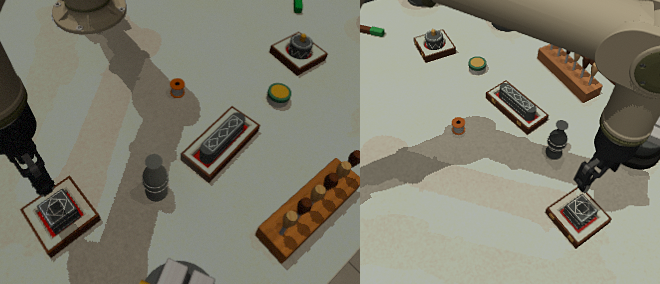

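All three boxes show seated in their cases: square at (60,208), pen at (222,133) and round with its lid at (300,43). The vase, spool and tin have not moved, and the arm is clear of everything.

```bash
python3 -c "
from bench import ctrl
print(ctrl.job_done())"
```

```text
the job is handed in; nothing more can be done
None
```

I handed the job in at about 27 s of the 115 s: the last pictures show all three boxes seated in their own cases, the lid level on the round box and the bystanders unmoved; the hand-in returned no verdict.

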